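Fit the snap ring on the compaction hammer's rod

ROBOT

A 6-joint arm with a two-finger parallel gripper is mounted at the origin on the work surface. World frame = base frame: x ahead of the robot, y to its left, z up, the work surface at z = 0. Lengths are in m, angles in rad, forces in N, time in s.
With the tool pointing down it reaches from about 0.35 to 0.975 m from the base axis. Payload 17.4 kg.
Tool frame: the origin (TCP) lies midway between the tips of the shut fingers; the grasp point (between the pads) lies 19 mm behind it; z points along the fingers, y is the line along which they close (so a half turn about z gives the same grasp; the last joint's range is limited). The gripper opens to 85 mm and grips with 20 to 120 N. Pads are 22 mm wide; open, the fingers measure 114 mm over their backs; the gripper's body (76 mm by 85 mm) begins 54 mm behind the grasp point. The pads swing forward as they close: fully open they stand 13 mm farther back than shut.
Start: joints at [-1.285, 0.116, 1.442, -0, 1.584, -0.038], TCP at [0.215, -0.64, 0.231] pointing down, gripper open.
Joint ranges: [-2.83, 2.83], [-0.83, 2.19], [0.07, 2.5], [-1.14, 4.28], [0.01, 3], [-2.97, 2.97]. Speed limits (rad/s): [1.89, 1.89, 2.22, 3.14, 3.14, 3.14].

INTERFACE

Orientations are given as a rotation vector (axis times angle).
In Python, from plant import * gives the robot as it stands.
- The arm moves only by the shell command python3 -m crank 'ROWS' [FORCE]. ROWS is text: rows parted by semicolons, each of 7 numbers parted by spaces: the shift along the tool's x, y, z in cm, then the turn, a rotation vector about the tool's x, y, z in degrees, then the gripper's target within -1 to 1 (shut at 1, half-way at 0, fully open at -1). A call has 1 to 20 rows; each row is the pose to reach, as a shift and turn from the pose commanded when the call began, along the tool's axes at that moment; what a row does not reach only later rows make up. A row lasts 1/8 s, in which the tool goes at most 62.5 mm and 10.7 degrees, less where a joint would pass 70% of its speed; a pose out of reach is approached as far as the arm can. A call with a gripper value outside its range is refused whole. The fingers move at their own pace and stop on an object; FORCE is the grip in N (left out, the last holds). Time passes only in rows, so rows that repeat a pose let the fingers close. It gives the time, the measured TCP pose, the force, the opening and the grip force at its end, in the units of the state.
- state(): the state, without advancing time (a new reading comes with each control period).
- camera(name): name is "scene" or "top" or "wrist"; returns (picture, depth): 384x512x3 uint8, blue, green, red; 384x512 float32, m along the optical axis (not along the pixel's ray), 0 where there is no reading.
- camera_params(name): a dict with "fx", "fy", "cx", "cy" (pixels), "R" (3x3) and "t" (3): a world point X has camera coordinates R X + t; the wrist camera has in their place "T_tool_cam" (4x4, takes a point from camera to tool coordinates, whose origin is the TCP and whose axes are the flange's). Camera axes: x right, y down, z forward; pixel columns grow to the right and rows downward; lengths in m; the calibration is good to about 2 mm. A picture is of the moment at which its call begins: read the wrist's pose just before it. camera_params takes no time and is no camera call.
- finish_job(): hands the job in; it is judged then, once.
The state is a dict: "time_s": time; "joint_pos": joint angles; "joint_vel": joint speeds; "joint_torque": joint torques, N m; "tcp_pos": TCP position; "tcp_rot": TCP orientation; "force": force on the tool from outside, world axes, zero at the start; "torque": the same for the moment, N m; "gripper_width": finger opening in m; "finger_force": force on a finger pad.
Only numpy, scipy, OpenCV 4.12 (cv2) and the standard library are available. Lean on these libraries where they do the work, as an engineer would, in place of code of your own. Each camera call takes 0.05 s, during which the arm holds its last target. There are 200 camera calls.

TASK

The circlip pliers stand upright in the shallow steel pan with a snap ring on their tips. Squeeze the handles fully so that the ring spreads, take it to the rod stub in the clamp, slide the spread ring down over the stub and press the brass spring washer down with it until you feel a firm stop, where the ring is at the groove (its height differs each time; do not force it). Finish while holding it there, ring still spread and level, washer still pressed fully down; do not let go, and leave the moisture tin, mould and wash bottle where they are.

Things in the scene. Friction and masses are not known exactly. Their poses are not given: they have to be found in the camera images.
- grip (a point): Circlip pliers standing upright on their ring, 140 mm tall, 0.22 kg. This point is midway between the two grey plastic grips, half-way up them, 109 mm above the ring's underside. z up, y from grip to grip, x towards the ring's side. Grips: 62 mm tall, 18 mm wide along x; over their outer faces 50 mm here at rest (56 mm at the top), 40 mm and parallel when fully squeezed.
- handle_left (a joint): Angle by which one handle is squeezed, rad: 0 at rest (grips leaning 0.09 rad outward), 0.09 at the firm stop (grips upright). The other handle moves alike. About 10 N on each grip at the stop; the handles spring back if released.
- ring_centre (a point): Centre of the dark steel snap ring on the pliers' tips, half-way up its 4 mm thickness; axes as the grip's. It lies 6 mm in +x and 107 mm below the grip point. Spread it is 46 mm across outside, 34 mm inside; at rest the opening is only 26 mm along y. Tips and jaws are at its -x side; the space over its centre is free up to the pivot, 39 mm above its underside.
- ring_left (a joint): How far one half of the ring is spread outward, in m: 0 at rest, 0.004 with the handles fully squeezed. The other half moves alike.
- clamp: Fixed rod clamp: aluminium base plate 110 mm square, 12 mm thick, grey block 70 mm square on it, top face 45 mm above the table; wing screws on its -x side. Origin: centre of its underside, on the rod's upright axis; z up.
- rod_axis (a point): Point on the rod's upright axis at the block's top, 45 mm above the table. Above it: steel shoulder (40 mm diameter), brass washer (50 mm), bare round stub (30 mm, chamfered end). The rod is clamped at an unknown height, to be felt: the stub's end is 46 to 71 mm above this point. The washer's top is 26 mm below the end at rest; 30 mm when fully pressed, and then the ring on it is at the groove.
- washer (a joint): How far the brass washer is pressed down, in m: 0 at rest, 0.004 at its firm stop. Spring of 1250 N/m, so 5 N at the stop; it rises again if released.
- tin_mid (a point): Middle of the closed aluminium moisture tin, 50 mm in diameter, 40 mm tall, upright on the table. To be left alone.
- mould_mid (a point): Middle of the open dark steel mould, 104 mm across the rim, 115 mm tall, upright on the table. To be left alone.
- wash_mid (a point): Middle of the white wash bottle with yellow cap, 66 mm in diameter, 150 mm tall, upright on the table. To be left alone.
Things that resemble listed ones, but are neither listed nor needed, are in the scene too. What is shaped like the part that bears grip but green is not meant.

How it is judged:
On the way, in this order (a step that is already met when the one before it is completed fails the run):
1. the ring is spread and lifted from the pan (value of joint ring_left above 0.003 m and z of ring_centre in the frame of rod_axis above 0.046 m), for 0.1 s.
2. the spread ring is around the stub, level, and meets the washer (value of joint ring_left above 0.003 m and horizontal distance between ring_centre and rod_axis below 0.0035 m and angle between ring_centre's own z axis and vertical below 0.12 rad and value of joint washer above 0.0005 m), for 0.05 s.
At the end, for the whole second after the job is handed in: Ring still spread by the pliers in the gripper (each half more than 3 mm of 4), around the stub (centre within 3.5 mm of its axis), level within 0.12 rad, holding the spring washer down by more than 2.8 mm of its 4 mm (value of joint ring_left above 0.003 m and value of joint washer above 0.0028 m and horizontal distance between ring_centre and rod_axis below 0.0035 m and z of ring_centre in the frame of rod_axis between 0.014 and 0.047 m and angle between ring_centre's own z axis and vertical below 0.12 rad and contact force between the fingers and anything else above 5 N); the arm keeps its last pose, push and grip.
It fails at once if the rod and clamp are forced (more than 60 N) (contact force between clamp and anything else above 60 N).
It fails at once if a bystander is disturbed (distance of any of tin_mid, mould_mid, wash_mid from where it was at the start of the episode above 0.02 m).
It also fails if it takes over 48 s, if anything falls off the work surface, if the arm or the gripper's body presses on something with over 40 N, if the wrist force passes 120 N, or if a joint passes its speed limit or range.

## Working session

There is one attempt and no reset: what is moved stays moved. The work goes in short steps, Python scripts to look and compute and a shell command to move; the robot and the scene stay as the last step left them, time stands still between calls to the robot, and variables do not carry over. Pictures are saved under pics/ and viewed, at most 10 in all, crops included, and the job is handed in when it is done.

```bash
mkdir -p pics
cat > h.py <<'E'
from plant import *
import numpy as np, cv2
from scipy.spatial.transform import Rotation as Ro
def cam(name):
    s=state(); p=camera_params(name); im,d=camera(name)
    if name=="wrist":
        T=np.eye(4);T[:3,:3]=Ro.from_rotvec(s["tcp_rot"]).as_matrix();T[:3,3]=s["tcp_pos"]
        W=T@np.array(p["T_tool_cam"])
    else:
        W=np.eye(4);R=np.array(p["R"]);W[:3,:3]=R.T;W[:3,3]=-R.T@np.array(p["t"])
    return im,d,p,W
def cloud(d,p,W):
    v,u=np.mgrid[:d.shape[0],:d.shape[1]]
    P=np.dstack([(u-p["cx"])/p["fx"]*d,(v-p["cy"])/p["fy"]*d,d])
    P=P@W[:3,:3].T+W[:3,3]; P[d==0]=np.nan
    return P
def ray(u,v,z,p,W):
    r=W[:3,:3]@np.array([(u-p["cx"])/p["fx"],(v-p["cy"])/p["fy"],1]);c=W[:3,3]
    return c+r*(z-c[2])/r[2]
E
python3 - <<'E'
from h import *
s=state();print({k:np.round(v,3) for k,v in s.items()})
for n in("scene","top"):
    im,d,p,W=cam(n);np.savez(n+".npz",im=im,d=d,W=W,fx=p["fx"],fy=p["fy"],cx=p["cx"],cy=p["cy"]);cv2.imwrite(f"pics/{n}0.png",im);print(n,W.round(3),p["fx"])
E
```

```text
{'time_s': np.float64(0.0), 'joint_pos': array([-1.285,  0.116,  1.442, -0.   ,  1.584, -0.038]), 'joint_vel': array([ 0.001,  0.   , -0.   , -0.002, -0.   , -0.001]), 'joint_torque': array([-1.0000e-03, -7.3198e+01, -6.3250e+01, -0.0000e+00,  6.0000e-03,
       -0.0000e+00]), 'tcp_pos': array([ 0.215, -0.64 ,  0.231]), 'tcp_rot': array([-3.099, -0.506,  0.   ]), 'force': array([ 0.026, -0.042, -0.541]), 'torque': array([ 0.007, -0.009, -0.022]), 'finger_force': np.float64(0.0), 'gripper_width': np.float64(0.086)}
scene [[-0.634  0.667 -0.393  0.906]
 [ 0.774  0.549 -0.317  0.272]
 [ 0.004 -0.505 -0.863  0.832]
 [ 0.     0.     0.     1.   ]] 470.20309504547265
top [[-0.004 -0.999  0.039  0.537]
 [-1.     0.003 -0.026  0.016]
 [ 0.026 -0.039 -0.999  0.968]
 [ 0.     0.     0.     1.   ]] 390.8647057502811
```

View pics/scene0.png

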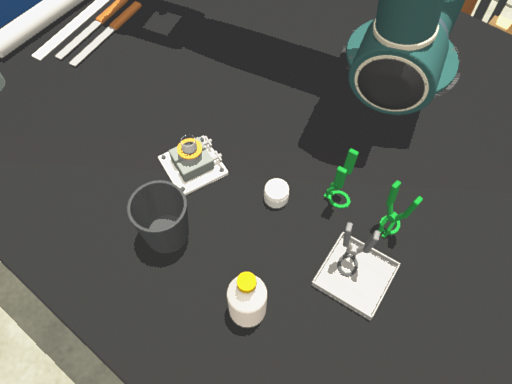

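View pics/top0.png

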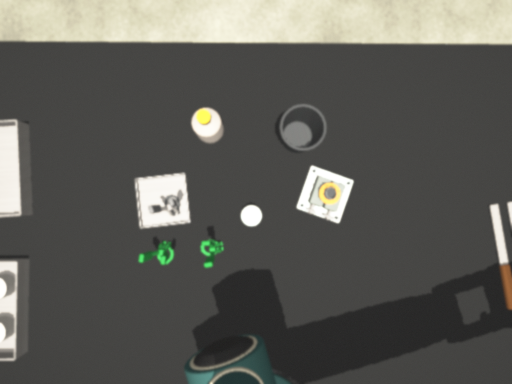

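The scene view shows the pliers in the pan at (355,250) and the clamp with its brass washer at (190,150). In the top view they are at (165,203) and (330,193). The green pliers are decoys, and the tin is at (251,215).

Run:
```python
from h import *
for n in("scene","top"):
    z=np.load(n+".npz");p={k:float(z[k]) for k in("fx","fy","cx","cy")};W=z["W"];im=z["im"];P=cloud(z["d"],p,W)
    c=ray(165,203,0.05,dict(fx=390.9,fy=390.9,cx=256,cy=192),np.load("top.npz")["W"])
    near=(np.hypot(P[...,0]-c[0],P[...,1]-c[1])<.075)
    hsv=cv2.cvtColor(im,cv2.COLOR_BGR2HSV);green=(hsv[...,1]>120)
    print(n,c.round(3))
    for lo,hi in((.004,.012),(.012,.03),(.03,.06),(.06,.08),(.08,.11),(.11,.135),(.135,.16)):
        m=near&(P[...,2]>lo)&(P[...,2]<hi)&~green
        k,l=cv2.connectedComponents(m.astype(np.uint8))[:2]
        for i in range(1,k):
            q=P[l==i]
            if len(q)>4: print(lo,len(q),q.mean(0).round(4),q.min(0).round(3),q.max(0).round(3))
    m=cv2.inRange(hsv,(18,120,90),(35,255,255));k,l,st,ce=cv2.connectedComponentsWithStats(m)
    for i in range(1,k):
        if st[i,4]>10:
            q=P[l==i]; print("yellow",st[i],ce[i].round(1),np.nanmedian(q,0).round(4),((np.nanmin(q,0)+np.nanmax(q,0))/2).round(4))
    if n=="top":
        print([ray(u,v,.012,p,W).round(4) for u,v in((325,194),)])
```

```text
scene [0.547 0.205 0.05 ]
0.004 1433 [0.5517 0.2188 0.0056] [0.489 0.161 0.004] [0.61  0.279 0.012]
0.004 27 [0.4971 0.1874 0.0082] [0.495 0.175 0.004] [0.499 0.199 0.012]
0.004 5 [0.5306 0.1664 0.0057] [0.529 0.163 0.004] [0.532 0.169 0.008]
0.004 9 [0.5097 0.2088 0.0049] [0.506 0.206 0.004] [0.513 0.212 0.006]
0.004 5 [0.5634 0.168  0.0056] [0.561 0.167 0.005] [0.566 0.17  0.008]
0.004 5 [0.4942 0.2553 0.0046] [0.492 0.253 0.004] [0.496 0.258 0.005]
0.004 8 [0.5039 0.2634 0.0046] [0.5   0.26  0.004] [0.508 0.265 0.006]
0.004 24 [0.5192 0.2666 0.005 ] [0.511 0.259 0.004] [0.526 0.274 0.007]
0.004 55 [0.6117 0.2136 0.0079] [0.607 0.176 0.004] [0.616 0.25  0.012]
0.012 115 [0.5566 0.1652 0.0181] [0.498 0.157 0.012] [0.613 0.172 0.023]
0.012 42 [0.4964 0.1889 0.0172] [0.494 0.175 0.013] [0.499 0.203 0.021]
0.012 9 [0.5258 0.186  0.0175] [0.525 0.183 0.013] [0.526 0.189 0.024]
0.012 53 [0.4911 0.2356 0.0166] [0.487 0.219 0.012] [0.494 0.252 0.02 ]
0.012 124 [0.6113 0.2128 0.0171] [0.605 0.174 0.012] [0.616 0.251 0.022]
0.03 35 [0.5388 0.1993 0.0548] [0.534 0.191 0.047] [0.542 0.208 0.06
[... 1703 characters left out ...]
2034 0.0665] [0.528 0.19  0.06 ] [0.54  0.212 0.077]
0.08 11 [0.5442 0.1787 0.0951] [0.537 0.175 0.083] [0.553 0.182 0.107]
0.08 38 [0.5334 0.2137 0.0943] [0.524 0.21  0.08 ] [0.542 0.219 0.109]
0.11 9 [0.546  0.1756 0.121 ] [0.539 0.173 0.11 ] [0.554 0.178 0.132]
0.11 32 [0.5325 0.2159 0.1234] [0.524 0.212 0.112] [0.539 0.22  0.134]
0.135 39 [0.547  0.1783 0.14  ] [0.539 0.172 0.135] [0.556 0.185 0.144]
0.135 40 [0.5315 0.2212 0.1394] [0.523 0.215 0.135] [0.539 0.228 0.143]
yellow [197 109  14  15 151] [203.2 116.5] [0.7252 0.1108 0.1491] [0.7324 0.1098 0.127 ]
yellow [319 183  17  20 122] [324.7 191.1] [ 0.5727 -0.159   0.0671] [ 0.5669 -0.1662  0.0709]
[array([ 0.5651, -0.1725,  0.012 ])]
```

```bash
python3 -m crank '57.4 -69.3 -5 0 0 -1.5 -1;57.4 -69.3 -5 0 0 -1.5 -1;57.4 -69.3 -5 0 0 -1.5 -1;57.4 -69.3 -5 0 0 -1.5 -1;57.4 -69.3 -5 0 0 -1.5 -1;57.4 -69.3 -5 0 0 -1.5 -1;57.4 -69.3 -5 0 0 -1.5 -1;57.4 -69.3 -5 0 0 -1.5 -1;57.4 -69.3 -5 0 0 -1.5 -1;57.4 -69.3 -5 0 0 -1.5 -1;57.4 -69.3 -5 0 0 -1.5 -1;57.4 -69.3 -5 0 0 -1.5 -1;57.4 -69.3 -5 0 0 -1.5 -1;57.4 -69.3 -5 0 0 -1.5 -1;57.4 -69.3 -5 0 0 -1.5 -1;57.4 -69.3 -5 0 0 -1.5 -1;57.4 -69.3 -5 0 0 -1.5 -1;57.4 -69.3 -5 0 0 -1.5 -1;57.4 -69.3 -5 0 0 -1.5 -1' 60
python3 - <<'E'
from h import *
s=state();print(s["time_s"],s["tcp_pos"],s["tcp_rot"],s["joint_pos"])
im,d,p,W=cam("wrist");cv2.imwrite("pics/w1.png",im);P=cloud(d,p,W)
R=Ro.from_rotvec(s["tcp_rot"]).as_matrix();print(R.round(3),camera_params("wrist")["T_tool_cam"])
near=np.hypot(P[...,0]-.539,P[...,1]-.199)<.06
for lo,hi in((.085,.11),(.11,.135),(.136,.15)):
    m=near&(P[...,2]>lo)&(P[...,2]<hi)
    k,l=cv2.connectedComponents(m.astype(np.uint8))[:2]
    for i in range(1,k):
        q=P[l==i]
        if len(q)>30: print(lo,len(q),q.mean(0).round(4),q.min(0).round(3),q.max(0).round(3))
E
```

```text
time_s: 2.48
tcp_pos: [0.5384, 0.1989, 0.2816]
tcp_rot: [-3.094, -0.545, -0.001]
force: [-0.0, 0.2, -0.1]
gripper_width: 0.0852
finger_force: 0.0
2.475 [0.53835869 0.19890144 0.28160148] [-3.09385435e+00 -5.45348628e-01 -7.71966333e-04] [ 3.09470928e-01 -1.13306910e-01  1.59047516e+00 -2.46242637e-05
  1.66393177e+00  1.53131282e+00]
[[ 0.94   0.342  0.   ]
 [ 0.342 -0.94   0.   ]
 [ 0.     0.    -1.   ]] [[ 2.03819380e-04 -9.61724684e-01 -2.74017499e-01  6.98732234e-02]
 [ 9.99999891e-01  8.08780293e-05  4.59959533e-04 -1.64239597e-03]
 [-4.20192442e-04 -2.74017563e-01  9.61724596e-01 -1.43769103e-01]
 [ 0.00000000e+00  0.00000000e+00  0.00000000e+00  1.00000000e+00]]
0.085 94 [0.537  0.2184 0.098 ] [0.525 0.212 0.086] [0.541 0.227 0.11 ]
0.085 91 [0.548  0.1883 0.0983] [0.537 0.183 0.085] [0.554 0.192 0.11 ]
0.11 119 [0.536  0.2203 0.1224] [0.525 0.214 0.11 ] [0.54  0.229 0.135]
0.11 121 [0.5488 0.1861 0.1234] [0.538 0.18  0.111] [0.555 0.19  0.134]
0.136 244 [0.5313 0.2232 0.1414] [0.522 0.216 0.136] [0.54  0.23  0.144]
0.136 238 [0.5469 0.1812 0.1414] [0.537 0.174 0.136] [0.555 0.187 0.144]
```

View pics/w1.png

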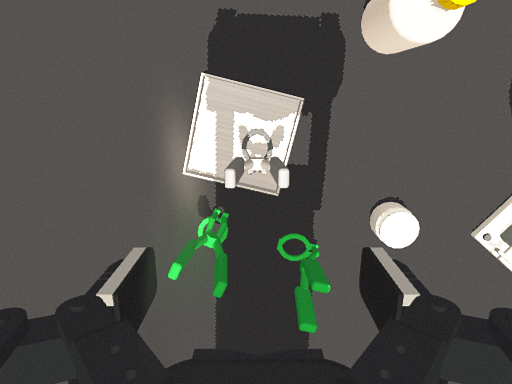

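The wrist view shows the grips at about (230,178) and (283,178), centred between the fingers. I'll descend and squeeze.

```bash
python3 -m crank '0.1 -0.15 5 0 0 0 -1;0.1 -0.15 10 0 0 0 -1;0.1 -0.15 15 0 0 0 -1;0.1 -0.15 18 0 0 0 -1;0.1 -0.15 19 0 0 0 -1;0.1 -0.15 19 0 0 0 -1;0.1 -0.15 19 0 0 0 1;0.1 -0.15 19 0 0 0 1;0.1 -0.15 19 0 0 0 1;0.1 -0.15 19 0 0 0 1;0.1 -0.15 19 0 0 0 1;0.1 -0.15 19 0 0 0 1;0.1 -0.15 19 0 0 0 1;0.1 -0.15 19 0 0 0 1' 60
python3 - <<'E'
from h import *
s=state();print(s["tcp_pos"],s["force"],s["torque"])
E
```

```text
time_s: 4.28
tcp_pos: [0.5405, 0.2014, 0.0946]
tcp_rot: [3.093, 0.547, 0.008]
force: [-0.7, -4.9, 20.9]
gripper_width: 0.0354
finger_force: 61.9
[0.54046887 0.20137814 0.09462483] [-0.72499989 -4.90355353 20.86470596] [-0.95852376  0.29453648  0.08758737]
```

```bash
python3 -m crank '0 0 -0.5 0 0 0 1;0 0 -1 0 0 0 1;0 0 -2 0 0 0 1;0 0 -4 0 0 0 1;0 0 -7 0 0 0 1;0 0 -11 0 0 0 1;0 0 -14 0 0 0 1;0 0 -14 0 0 0 1;0 0 -14 0 0 0 1' 60
python3 - <<'E'
from h import *
s=state();print(s["tcp_pos"],s["tcp_rot"],s["force"],s["torque"])
im,d,p,W=cam("wrist")
P=cloud(d,p,W)
R=Ro.from_rotvec(s["tcp_rot"]).as_matrix();Q=(P-s["tcp_pos"])@R
np.savez("w2.npz",im=im,Q=Q)
cv2.imwrite("pics/w2.png",cv2.resize(im[:330,150:370],None,fx=1.8,fy=1.8))
ims,d,p,W=cam("scene");cv2.imwrite("pics/s2.png",cv2.resize(ims[100:300,270:450],None,fx=3,fy=3))
E
```

```text
time_s: 5.4
tcp_pos: [0.5386, 0.2014, 0.2306]
tcp_rot: [3.094, 0.547, -0.001]
force: [-0.0, -0.1, -2.6]
gripper_width: 0.035
finger_force: 60.9
[0.5385949  0.2013576  0.23063258] [ 3.09350591e+00  5.46964192e-01 -1.25399615e-03] [-0.01918626 -0.05515021 -2.6073035 ] [ 0.01539926 -0.02120086 -0.00137135]
```

View pics/w2.png

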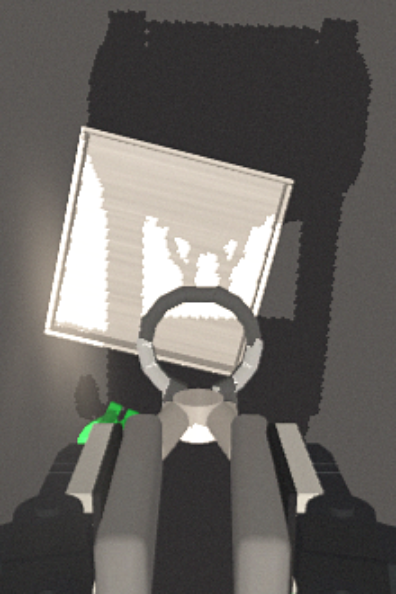

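View pics/s2.png

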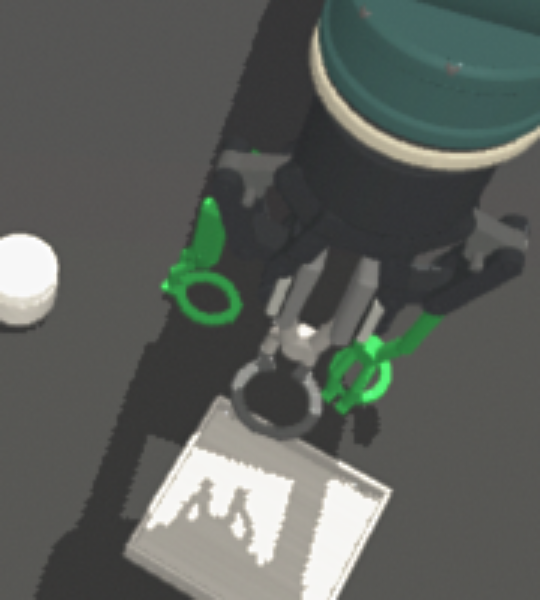

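The ring is spread, round and held clear of the pan. I'll fit the ring's centre and tilt in the tool frame, and locate the clamp, washer and stub.

Run:
```python
from h import *
z=np.load("w2.npz");Q=z["Q"]
m=(np.abs(Q[...,0]-.01)<.045)&(np.abs(Q[...,1])<.035)&(Q[...,2]>.065)&(Q[...,2]<.105)
q=Q[m];print(len(q),np.histogram(q[:,2],8))
q=q[(q[:,2]>np.percentile(q[:,2],2))]
# top surface plane by robust lsq, excluding jaws (x small)
r=q[q[:,0]>-.006]
for _ in range(4):
    A=np.c_[r[:,:2],np.ones(len(r))];c=np.linalg.lstsq(A,r[:,2],rcond=None)[0];e=r[:,2]-A@c;r=r[np.abs(e)<max(.0015,2*e.std())]
print("plane",c,len(r),e.std(),r.min(0).round(4),r.max(0).round(4))
p=r[r[:,0]>.003] 
# circle fit to outer/inner mean: use contour extremes
(cx,cy),rad=cv2.minEnclosingCircle((r[:,:2]*1e4).astype(np.float32));print("enc",cx/10,cy/10,rad/10)
A=np.c_[2*r[:,:2],np.ones(len(r))];s=np.linalg.lstsq(A,(r[:,:2]**2).sum(1),rcond=None)[0];print("alg",s[:2]*1e3,np.sqrt(s[2]+s[:2]@s[:2])*1e3)
# clamp, top + scene
for n in("scene","top"):
    z=np.load(n+".npz");p={k:float(z[k]) for k in("fx","fy","cx","cy")};W=z["W"];im=z["im"];P=cloud(z["d"],p,W)
    near=np.hypot(P[...,0]-.566,P[...,1]+.167)<.045
    h=P[near][:,2];print(n,np.nanmax(h));print(np.histogram(h[np.isfinite(h)],np.arange(.04,.14,.004)))
    for lo,hi in((.04,.05),(.06,.08),(.085,.13)):
        k=P[near&(P[...,2]>lo)&(P[...,2]<hi)];
        if len(k): print(lo,len(k),k.mean(0).round(4),k.min(0).round(4),k.max(0).round(4))
    sc=8;cv2.imwrite(f"pics/c{n}.png",cv2.resize(im[120:200,145:245] if n=="scene" else im[155:230,285:375],None,fx=sc*.9,fy=sc*.9))
```

```text
1624 (array([  6,   7,   8,   7,   0, 705, 833,  58]), array([0.0725439 , 0.07489276, 0.07724162, 0.07959047, 0.08193933,
       0.08428819, 0.08663704, 0.0889859 , 0.09133476]))
plane [ 0.00435605 -0.01493653  0.08665799] 1068 0.0005976282634952688 [-0.0059 -0.0237  0.085 ] [0.0271 0.0245 0.0884]
enc 4.431375503540039 0.1784483551979065 24.35501708984375
alg [4.37173264 0.24643548] 21.027622548989175
scene 0.09653382179232661
(array([103, 414,  50,  19,   6,   2,  86, 201,  32,  15,  16,  23,  17,
        28,   2,   0,   0,   0,   0,   0,   0,   0,   0,   0]), array([0.04 , 0.044, 0.048, 0.052, 0.056, 0.06 , 0.064, 0.068, 0.072,
       0.076, 0.08 , 0.084, 0.088, 0.092, 0.096, 0.1  , 0.104, 0.108,
       0.112, 0.116, 0.12 , 0.124, 0.128, 0.132, 0.136]))
0.04 558 [ 0.5734 -0.1612  0.0454] [ 0.526  -0.2105  0.04  ] [ 0.6078 -0.1295  0.0499]
0.06 336 [ 0.5667 -0.1714  0.0697] [ 0.5404 -0.1981  0.0628] [ 0.5897 -0.1484  0.0799]
0.085 63 [ 0.57   -0.1659  0.091 ] [ 0.5499 -0.1869  0.085 ] [ 0.5794 -0.1572  0.0965]
top 0.0951539102790403
(array([195, 258,   3,   0,   0,   9, 155, 138,  20,   3,   4,   6,  13,
        15,   0,   0,   0,   0,   0,   0,   0,   0,   0,   0]), array([0.04 , 0.044, 0.048, 0.052, 0.056, 0.06 , 0.064, 0.068, 0.072,
       0.076, 0.08 , 0.084, 0.088, 0.092, 0.096, 0.1  , 0.104, 0.108,
       0.112, 0.116, 0.12 , 0.124, 0.128, 0.132, 0.136]))
0.04 456 [ 0.5655 -0.1661  0.0443] [ 0.5261 -0.2096  0.04  ] [ 0.6071 -0.1302  0.0489]
0.06 325 [ 0.5657 -0.1717  0.0683] [ 0.5426 -0.1973  0.062 ] [ 0.5892 -0.1475  0.0778]
0.085 33 [ 0.5665 -0.1681  0.0912] [ 0.5514 -0.1867  0.085 ] [ 0.5808 -0.1569  0.0952]
```

```bash
python3 -m crank '-1.2 2.7 0 0 0 0 1;-3.1 7.2 0 0 0 0 1;-5.2 12 0 0 0 0 1;-7.4 17 0 0 0 0 1;-9.6 22 0 0 0 0 1;-11.8 27 0 0 0 0 1;-13.9 32 0 0 0 0 1;-15.2 35 0 0 0 0 1;-15.7 36 0 0 0 0 1;-15.7 36 0 0 0 0 1;-15.7 36 0 0 0 0 1'
python3 - <<'E'
from h import *
s=state();print(s["tcp_pos"],s["tcp_rot"],s["force"])
im,d,p,W=cam("wrist");P=cloud(d,p,W)
R=Ro.from_rotvec(s["tcp_rot"]).as_matrix();Q=(P-s["tcp_pos"])@R
np.savez("w3.npz",im=im,Q=Q,P=P)
cv2.imwrite("pics/w3.png",im)
hsv=cv2.cvtColor(im,cv2.COLOR_BGR2HSV)
w=(cv2.inRange(hsv,(15,90,60),(35,255,255))>0)&(np.hypot(P[...,0]-.566,P[...,1]+.172)<.04)
q=P[w&(P[...,2]>.06)&(P[...,2]<.08)];print("washer",len(q),q.mean(0),np.median(q[:,2]),q.min(0),q.max(0))
(a,b),r=cv2.minEnclosingCircle((q[:,:2]*1e4).astype(np.float32));print(a/10,b/10,r/10)
t=(P[...,2]>.0925)&(P[...,2]<.12)&(np.hypot(P[...,0]-.566,P[...,1]+.172)<.02)
q=P[t];print("stub",len(q),q.mean(0),q.min(0),q.max(0),np.median(q[:,2]))
(a,b),r=cv2.minEnclosingCircle((q[:,:2]*1e4).astype(np.float32));print(a/10,b/10,r/10)
m=(np.abs(Q[...,0]-.01)<.045)&(np.abs(Q[...,1])<.035)&(Q[...,2]>.083)&(Q[...,2]<.0895)&(Q[...,0]>-.006)
r=Q[m];print("ring z",np.median(r[:,2]),[np.median(r[r[:,1]*k>.015][:,2]) for k in(1,-1)])
(a,b),rr=cv2.minEnclosingCircle((r[:,:2]*1e4).astype(np.float32));print(a/10,b/10,rr/10)
E
```

```text
time_s: 6.88
tcp_pos: [0.5149, -0.1896, 0.2311]
tcp_rot: [-3.093, -0.548, 0.0]
force: [-0.2, 0.5, -1.9]
gripper_width: 0.0354
finger_force: 60.9
[ 0.51494447 -0.18956365  0.23110585] [-3.09297076e+00 -5.48269592e-01  2.86088467e-04] [-0.16016208  0.46514559 -1.8917836 ]
washer 1530 [ 0.56591225 -0.17053194  0.06902198] 0.06902000340661588 [ 0.54015655 -0.19568002  0.06643502] [ 0.58944136 -0.14650027  0.07274705]
564.68720703125 -171.01500244140624 24.859417724609376
stub 169 [ 0.5657888  -0.17062634  0.09455197] [ 0.55027205 -0.18581059  0.092609  ] [ 0.57929062 -0.15665706  0.09700935] 0.09456124225380175
564.844287109375 -171.13067626953125 14.871566772460938
ring z 0.08676584906145884 [np.float64(0.08635747436166755), np.float64(0.08705509839200548)]
4.707120513916015 0.2818643569946289 24.344190979003905
```

View pics/w3.png

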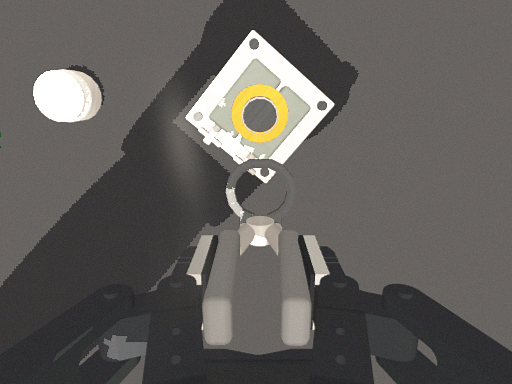

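The wrist view shows the ring at (262,190) and the stub and washer at (260,113). I'll move over the stub and down to just above its end.

```bash
python3 -m crank '1 0 0 0 0 0 1;3 0 0 0 0 0 1;4.5 0 0 0 0 0 1;4.9 0 0 0 0 0 1;4.9 0 0 0 0 0 1;4.9 0 1.5 0 0 0 1;4.9 0 3 0 0 0 1;4.9 0 3.7 0 0 0 1;4.9 0 3.7 0 0 0 1;4.9 0 3.7 0 0 0 1'
python3 - <<'E'
from h import *
s=state();print(s["tcp_pos"],s["tcp_rot"],s["force"],s["torque"])
im,d,p,W=cam("wrist");P=cloud(d,p,W)
R=Ro.from_rotvec(s["tcp_rot"]).as_matrix();Q=(P-s["tcp_pos"])@R
np.savez("w4.npz",im=im,Q=Q,P=P)
cv2.imwrite("pics/w4.png",cv2.resize(im[130:270,180:340],None,fx=4,fy=4,interpolation=cv2.INTER_CUBIC))
reg=(np.abs(Q[...,0]-.005)<.035)&(np.abs(Q[...,1])<.03)
def enc(m,n):
    r=Q[m]
    if len(r)<10: print(n,len(r));return
    (a,b),rr=cv2.minEnclosingCircle((r[:,:2]*1e4).astype(np.float32));print(n,len(r),a/10,b/10,rr/10,np.median(r[:,2]),r.min(0),r.max(0))
enc(reg&(Q[...,2]>.083)&(Q[...,2]<.0895)&(Q[...,0]>-.006),"ring")
print(np.histogram(Q[reg&(Q[...,2]>.08)&(Q[...,2]<.13)][:,2],25))
enc(reg&(np.hypot(Q[...,0]-.005,Q[...,1])<.0165)&(P[...,2]>.0925)&(P[...,2]<.098),"stub")
E
```

```text
time_s: 8.18
tcp_pos: [0.561, -0.1739, 0.1948]
tcp_rot: [3.093, 0.547, 0.001]
force: [0.1, -0.3, -2.5]
gripper_width: 0.0355
finger_force: 60.9
[ 0.56096298 -0.17385044  0.19476491] [3.09337090e+00 5.46740352e-01 8.52192125e-04] [ 0.14196929 -0.27319435 -2.46874324] [ 0.03798971 -0.0334433   0.01406701]
ring 1124 4.584939193725586 0.1982572078704834 24.309938049316408 0.08673575477583786 [-0.00586835 -0.02372056  0.08446147] [0.0270932  0.02450813 0.08948917]
(array([   3,    0,  219, 1211,  139,   24,    0,    0,    0,   56,  114,
         12,    6,    3,    2,    2,    1,    1,    2,    0,    4,  507,
        509,  878,   47]), array([0.08002928, 0.08199608, 0.08396288, 0.08592968, 0.08789648,
       0.08986328, 0.09183008, 0.09379688, 0.09576368, 0.09773048,
       0.09969728, 0.10166408, 0.10363088, 0.10559768, 0.10756448,
       0.10953128, 0.11149808, 0.11346488, 0.11543168, 0.11739848,
       0.11936528, 0.12133208, 0.12329888, 0.12526568, 0.12723248,
       0.12919928]))
stub 178 4.482616424560547 -1.3131677627563476 14.816941833496093 0.10015699073752743 [-0.01015812 -0.01603643  0.09850577] [0.01834131 0.01350091 0.10224524]
```

View pics/w4.png

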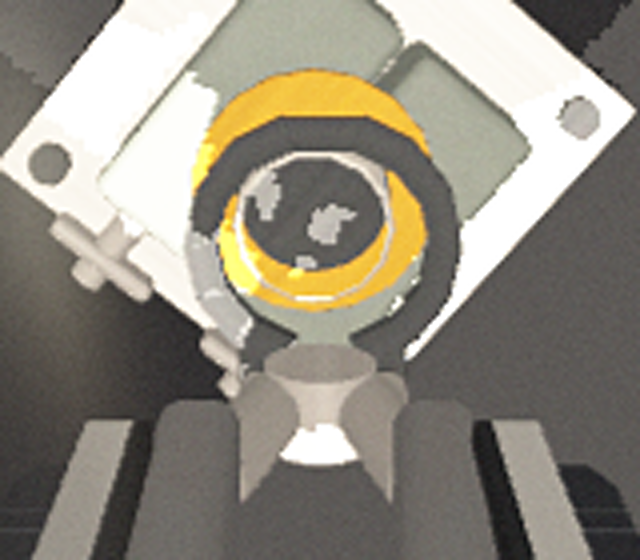

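The stub sits about 1.5 mm towards tool -y from the ring's centre. I'll correct that, then enter gently.

```bash
python3 -m crank '0 -0.15 0 0 0 0 1;0 -0.15 0.3 0 0 0 1;0 -0.15 0.6 0 0 0 1;0 -0.15 0.9 0 0 0 1;0 -0.15 1.1 0 0 0 1;0 -0.15 1.3 0 0 0 1;0 -0.15 1.3 0 0 0 1;0 -0.15 1.3 0 0 0 1'
python3 - <<'E'
from h import *
s=state();print(s["tcp_pos"],s["tcp_rot"],s["force"],s["torque"])
E
```

```text
time_s: 9.22
tcp_pos: [0.5604, -0.1724, 0.1814]
tcp_rot: [3.094, 0.547, 0.0]
force: [-0.6, 0.9, -2.2]
gripper_width: 0.0355
finger_force: 60.9
[ 0.56035046 -0.17237981  0.1813906 ] [3.09360855e+00 5.46864044e-01 1.71970538e-04] [-0.60953432  0.94246184 -2.22363866] [-0.00743873  0.03028249  0.00814024]
```

Entered with no axial force. I'll keep going, slowing before the washer.

```bash
python3 -m crank '0 0 0.4 0 0 0 1;0 0 0.8 0 0 0 1;0 0 1.2 0 0 0 1;0 0 1.6 0 0 0 1;0 0 1.9 0 0 0 1;0 0 1.9 0 0 0 1;0 0 1.9 0 0 0 1'
python3 - <<'E'
from h import *
s=state();print(s["tcp_pos"],s["force"],s["torque"])
E
python3 -m crank '0 0 0.1 0 0 0 1;0 0 0.2 0 0 0 1;0 0 0.3 0 0 0 1;0 0 0.3 0 0 0 1;0 0 0.3 0 0 0 1'
python3 - <<'E'
from h import *
s=state();print(s["tcp_pos"],s["force"],s["torque"])
E
```

```text
time_s: 10.1
tcp_pos: [0.5604, -0.1724, 0.1624]
tcp_rot: [3.094, 0.547, 0.0]
force: [0.4, -0.0, -2.1]
gripper_width: 0.0357
finger_force: 60.9
[ 0.56039537 -0.17237932  0.16244837] [ 0.42098249 -0.04373795 -2.1412409 ] [ 0.01981729 -0.01290796 -0.03919034]
time_s: 10.72
tcp_pos: [0.5604, -0.1724, 0.1594]
tcp_rot: [3.094, 0.547, 0.0]
force: [0.1, -1.1, -4.8]
gripper_width: 0.0353
finger_force: 66.3
[ 0.56037119 -0.17237886  0.15940575] [ 0.05153464 -1.08955067 -4.79887449] [-0.13576537 -0.03725225  0.00054846]
```

```bash
python3 -m crank '0 0 0 0 0 0 1;0 0 0 0 0 0 1'; python3 -m crank '0 0 0.05 0 0 0 1;0 0 0.1 0 0 0 1;0 0 0.1 0 0 0 1;0 0 0.1 0 0 0 1'; python3 -m crank '0 0 0.05 0 0 0 1;0 0 0.1 0 0 0 1;0 0 0.1 0 0 0 1;0 0 0.1 0 0 0 1'
```

```text
time_s: 10.98
tcp_pos: [0.5603, -0.1724, 0.1593]
tcp_rot: [-3.094, -0.547, 0.0]
force: [-0.2, 0.6, -2.2]
gripper_width: 0.035
finger_force: 66.1
time_s: 11.48
tcp_pos: [0.5603, -0.1724, 0.1584]
tcp_rot: [3.094, 0.547, 0.0]
force: [-0.3, -0.0, 0.1]
gripper_width: 0.0349
finger_force: 68.5
time_s: 11.98
tcp_pos: [0.5604, -0.1724, 0.1574]
tcp_rot: [3.094, 0.547, 0.0]
force: [-0.2, 0.4, 0.5]
gripper_width: 0.0347
finger_force: 69.2
```

```bash
python3 -m crank '0 0 0.05 0 0 0 1;0 0 0.1 0 0 0 1;0 0 0.1 0 0 0 1;0 0 0.1 0 0 0 1'; python3 -m crank '0 0 0.05 0 0 0 1;0 0 0.05 0 0 0 1;0 0 0.05 0 0 0 1;0 0 0.05 0 0 0 1';python3 -m crank '0 0 0.05 0 0 0 1;0 0 0.05 0 0 0 1;0 0 0.05 0 0 0 1;0 0 0.05 0 0 0 1'
```

```text
time_s: 12.48
tcp_pos: [0.5604, -0.1724, 0.1564]
tcp_rot: [3.094, 0.547, 0.0]
force: [-0.5, -0.5, 2.3]
gripper_width: 0.0348
finger_force: 68.8
time_s: 12.98
tcp_pos: [0.5605, -0.1724, 0.1561]
tcp_rot: [3.093, 0.547, 0.001]
force: [-0.1, 1.1, 7.2]
gripper_width: 0.0349
finger_force: 70.2
time_s: 13.48
tcp_pos: [0.5606, -0.1725, 0.156]
tcp_rot: [3.093, 0.547, 0.002]
force: [0.4, 0.4, 7.8]
gripper_width: 0.0351
finger_force: 69.3
```

Firm stop felt: the TCP stalled at 0.156 and the force jumped. One last check of level, centring and slip before handing in.

```bash
python3 -m crank '0 0 0 0 0 0 1;0 0 0 0 0 0 1;0 0 0 0 0 0 1;0 0 0 0 0 0 1'
python3 - <<'E'
from h import *
s=state();print(s["tcp_pos"],s["force"],s["torque"])
im,d,p,W=cam("wrist");P=cloud(d,p,W)
R=Ro.from_rotvec(s["tcp_rot"]).as_matrix();Q=(P-s["tcp_pos"])@R
reg=(np.abs(Q[...,0]-.005)<.035)&(np.abs(Q[...,1])<.03)
def enc(m,n):
    r=Q[m];(a,b),rr=cv2.minEnclosingCircle((r[:,:2]*1e4).astype(np.float32));print(n,len(r),a/10,b/10,rr/10,np.median(r[:,2]))
h=np.hypot(Q[...,0]-.0045,Q[...,1])
m=reg&(Q[...,2]>.083)&(Q[...,2]<.0895)&(h>.0172)&(Q[...,0]>-.006)
enc(m,"ring");r=Q[m];print("slopes",np.linalg.lstsq(np.c_[r[:,:2],np.ones(len(r))],r[:,2],rcond=None)[0])
enc(reg&(h<.018)&(Q[...,2]>.055)&(Q[...,2]<.065),"stub")
cv2.imwrite("pics/w5.png",cv2.resize(im[130:270,180:340],None,fx=4,fy=4,interpolation=cv2.INTER_CUBIC))
E
```

```text
time_s: 13.98
tcp_pos: [0.5606, -0.1725, 0.156]
tcp_rot: [3.093, 0.547, 0.002]
force: [1.0, -1.5, 8.1]
gripper_width: 0.0353
finger_force: 69.2
[ 0.56063095 -0.17250088  0.15595451] [ 0.98055717 -1.47079354  8.10913304] [-0.04384775 -0.08126925  0.04978209]
ring 1101 4.6267955780029295 -0.0539936900138855 24.316207885742188 0.08679936838562506
slopes [ 0.0039544  -0.01375078  0.08677963]
stub 274 4.437507247924804 -0.19527575969696045 15.080601501464844 0.061700596701307675
```

View pics/w5.png

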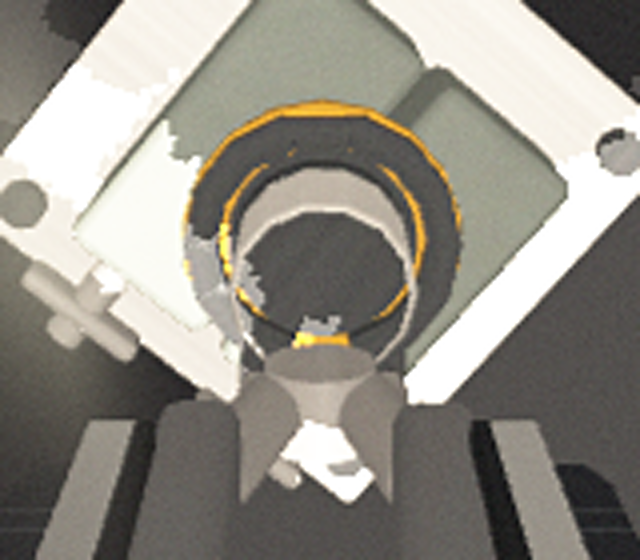

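The picture shows the spread ring concentric around the stub, lying level on the washer. The stub's end stands about 29 mm above the ring's underside, so the washer is fully pressed.

```bash
python3 -c "
from plant import *
print(finish_job())"
```

```text
the job is handed in; nothing more can be done
None
```

I handed the job in at about 14 s: the pliers are still gripped and squeezed, and the spread ring is level around the stub (centred to about 0.3 mm by the wrist camera), holding the washer at its firm stop with about 10 N. The tin, mould and wash bottle were not touched, and the judge's result was not shown.

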